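# Sweep the leftover heat sinks into the catch tray

## Robot

A 7-joint arm with a two-finger parallel gripper is mounted at the origin on the work surface. World frame = base frame: x ahead of the robot, y to its left, z up, the work surface at z = 0. Lengths are in m, angles in rad, forces in N, time in s.
With the tool pointing down it reaches from about 0.425 to 0.875 m from the base axis. Payload 4.7 kg.
Tool frame: the origin (TCP) lies midway between the tips of the shut fingers; the grasp point (between the pads) lies 19 mm behind it; z points along the fingers, x is the direction in which the jaws open and shut, and the axes are right-handed (so a half turn about z gives the same grasp; the last joint's range is limited). The gripper opens to 85 mm and grips with 20 to 120 N. Pads are 22 mm wide; open, the fingers measure 114 mm over their backs; the gripper's body (76 mm by 85 mm) begins 54 mm behind the grasp point. The pads swing forward as they close: fully open they stand 13 mm farther back than shut.
Start: joints at [1.338, 0.321, -0.07, 1.45, 0.023, 1.371, -0.057], TCP at [0.159, -0.63, 0.231] pointing down, gripper open.
Joint ranges: [-2.86, 2.86], [-0.3, 2.09], [-1.38, 1.24], [0.06, 2.45], [-1.56, 4.7], [0.09, 2.05], [-2.69, 2.69]. Speed limits (rad/s): [2.57, 2.57, 3.14, 3.14, 3.14, 3.14, 3.14].

## Interface

Orientations are given as [roll, pitch, yaw] about the fixed x, y, z axes, in that order (R = Rz(yaw) Ry(pitch) Rx(roll)).
In Python, from plant import bot, read_camera, find_in, trace, tip_of gives the robot as it stands.
- The arm moves only by the tool apply_moves, never from a script. Its argument "plan" is one flat list of numbers, 5 for each row, row after row: the opening, from 0 (shut) to 1 (fully open), then the shift along the tool's x, y, z in mm, then the turn about the tool's z in degrees. A call has exactly 10 rows; each row is the pose to reach, as a shift and turn from the pose commanded when the call began, along the tool's axes at that moment; what a row does not reach only later rows make up. A row lasts 1/10 s, in which the tool goes at most 50 mm and 8.59 degrees, less where a joint would pass 70% of its speed; a pose out of reach is approached as far as the arm can. A call with a gripper value outside its range is refused whole. The fingers move at their own pace and stop on an object; "force" is the grip in N (left out, the last holds). Time passes only in rows, so rows that repeat a pose let the fingers close, or fill a call up. It gives the time, the measured TCP pose, the force and the opening at its end, in the units of the state.
- bot.read_state(): the state, without advancing time (a new reading comes with each control period).
- read_camera(name): name is "scene" or "top" or "wrist"; returns a dict with "image" (480x640x3 uint8, red, green, blue), "fx", "fy", "cx", "cy" (pixels), "rvec" (rotation vector, rad) and "tvec" (3), from world to camera coordinates, as OpenCV has them. Camera axes: x right, y down, z forward; pixel columns grow to the right and rows downward; lengths in m; the calibration is good to about 2 mm. A picture is of the moment at which its call begins. There is no depth.
- bot.job_done(): hands the job in, once; it reports no verdict.
Trained networks look in a picture, given as the dict that the camera call returned (one of the last four; its "shot" number tells which), for a name from the list of things; names that differ only in an ending like _2 or _b are one class to them, and where a whole thing is asked for, a point or a joint stands for the part that bears it (a point fixed in the world has none). Each returns a list of dicts, best first, with "conf" (0 to 1); they miss things now and then, are a little off and sometimes report something else, mostly with a low value. They report only what shows in the picture. A call takes as long as a camera call. They do not tell look-alikes from the thing itself.
- find_in(picture, thing): "xyz" ([x, y, z] in m, in world coordinates, good to about 4 mm: the middle of the surface that is visible of it).
- trace(picture, thing): "pixels" (480x640 bool, what is visible of it).
- tip_of(picture, thing): "xyz" ([x, y, z] in m, in world coordinates, good to about 4 mm: a listed point, or the origin of a listed thing).
The state is a dict: "t": time; "q": joint angles; "dq": joint speeds; "joint_torque": joint torques, N m; "position": TCP position; "tcp_rot": TCP orientation; "force": force on the tool from outside, world axes, zero at the start; "wrist_torque": the same for the moment, N m; "grip_width": finger opening in m.
Only numpy, scipy, OpenCV 4.12 (cv2) and the standard library are available. Lean on these libraries where they do the work, as an engineer would, in place of code of your own. Each camera call takes 0.05 s, during which the arm holds its last target. There are 200 camera calls.

## Task

Tidy the assembly bench: with the fingertips, push the two loose finned heat sinks across the mat and through the open front of the low three-sided catch tray, until each lies wholly inside it. Do not pick them up or tip them: they stay flat on the bench all the way. Leave the round capacitor, the ring-shaped choke, the plain relay block and the other things on the bench where they are.

Things in the scene. Friction and masses are not known exactly. Their poses are not given: they have to be found in the camera images.
- sink_a: finned aluminium heat sink, 44 x 44 mm in plan and 22 mm tall, about 60 g, lying flat, loose on the bench with its fins up, any yaw; square, so it can be pushed on any side; origin at the centre of its underside, z up; one of two alike
- sink_b: finned aluminium heat sink, 44 x 44 mm in plan and 22 mm tall, about 60 g, lying flat, loose on the bench with its fins up, any yaw; square, so it can be pushed on any side; origin at the centre of its underside, z up; one of two alike
- tray: low catch tray of blue sheet metal, fixed to the bench: three upright walls 4 mm thick and 22 mm high, and no front wall. Inside it is 210 mm wide (local x, -105 to 105 mm) and 120 mm deep (local y, -60 to 60 mm). The back wall is at local +y, the open mouth at local -y, with no sill: its floor is flush with the bench. Origin at the centre of the floor, z up. The mouth faces roughly the robot's right
- tray_mouth (a point): middle of the tray's open front at bench level, 60 mm before the tray's origin
- capacitor: bystander standing among the heat sinks: black round can with a metal top, 36 mm diameter, 40 mm tall, loose; origin at the centre of its underside
- choke: bystander lying among the heat sinks: copper ring, 44 mm outside, 20 mm hole, 18 mm tall, loose; origin at the centre of its underside
- relay: bystander standing among the heat sinks: plain white block without fins, 32 x 26 mm in plan, 30 mm tall, loose; origin at the centre of its underside
- screwdriver: bystander: screwdriver lying across beyond the mat's work area, roughly along y, about 0.2 m long; origin near its middle
- tape: bystander: roll of tape lying flat, 90 mm diameter, 19 mm tall, beyond the work area; origin at the centre of its underside
- flux: bystander: standing bottle, 44 mm diameter, 100 mm tall, at the far left, past the tray; origin at the centre of its underside
- pot: bystander: steel pot, 60 mm diameter, 50 mm tall, at the far right; origin at the centre of its underside
Not all that is in view belongs to the job. What is shaped like the sink_b but green or red is not meant.

How it is judged:
At the end, for the whole second after the job is handed in: Each of the two heat sinks lies flat (underside less than 6 mm above the bench) and still between the tray's walls, its centre at least 20 mm behind the line of the mouth (y of sink_a in the frame of tray between -0.04 and 0.06 m and x of sink_a in the frame of tray between -0.105 and 0.105 m and height (world z) of each of sink_a, sink_b below 0.006 m and linear speed of each of sink_a, sink_b below 0.02 m/s and y of sink_b in the frame of tray between -0.04 and 0.06 m and x of sink_b in the frame of tray between -0.105 and 0.105 m); the robot touches nothing.
It fails at once if a heat sink is lifted or tipped: the centre of its underside rises more than 12 mm above the bench (height (world z) of any of sink_a, sink_b above 0.012 m).
It fails at once if a bystander is moved more than 20 mm (distance of any of relay, capacitor, choke, screwdriver, tape, flux, pot from where it was at the start of the episode above 0.02 m).
It also fails if it takes over 64 s, if anything falls off the work surface, if the arm or the gripper's body presses on something with over 40 N, if the wrist force passes 120 N, or if a joint passes its speed limit or range.

## Working session

There is one attempt and no reset: what is moved stays moved. The work goes in short steps, Python scripts to look and compute and a tool call to move; the robot and the scene stay as the last step left them, time stands still between calls to the robot, and variables do not carry over. Pictures are saved under pics/ and viewed, about 8 in all and at most 12, crops included, and the job is handed in when it is done.

Besides the shell and the picture viewer there is one more tool, called after ">>>" as name(argument=value, ...) on one line, values as JSON. apply_moves: Moves the arm, as the interface text tells. Its arguments: {"type":"object","properties":{"plan":{"type":"array"},"force":{"type":"number"}},"required":["plan"]}

```bash
mkdir -p pics; ls
cat > h.py <<'E'
import numpy as np,cv2
from plant import bot,read_camera,find_in,trace,tip_of
def save(p,n): cv2.imwrite('pics/'+n+'.png',p['image'][:,:,::-1])
def pix2w(p,uv,z=0.0):
    R,_=cv2.Rodrigues(np.array(p['rvec'],float)); t=np.array(p['tvec'],float).ravel()
    d=R.T@np.array([(uv[0]-p['cx'])/p['fx'],(uv[1]-p['cy'])/p['fy'],1.]); c=-R.T@t
    return c+d*(z-c[2])/d[2]
def w2pix(p,X):
    R,_=cv2.Rodrigues(np.array(p['rvec'],float)); X=R@np.array(X,float)+np.array(p['tvec'],float).ravel()
    return np.array([p['fx']*X[0]/X[2]+p['cx'],p['fy']*X[1]/X[2]+p['cy']])
E
python3 - <<'E'
from h import *
s=bot.read_state(); print(s['t'],np.round(s['position'],4),np.round(s['tcp_rot'],3),s['grip_width'])
p=read_camera('top'); save(p,'top0')
for n in ['sink_a','tray','tray_mouth','capacitor','choke','relay','screwdriver','tape','flux','pot']:
    for f in (tip_of,):
        print(n,[(np.round(d['xyz'],3).tolist(),round(d['conf'],2),w2pix(p,d['xyz']).round().tolist()) for d in f(p,n)])
E
```

```text
pics
0.0 [ 0.1586 -0.6298  0.2302] [ 3.142e+00  2.000e-03 -1.324e+00] 0.08541284369422661
sink_a [([0.441, -0.197, 0.003], 0.82, [401.0, 309.0]), ([0.718, -0.125, -0.0], 0.74, [370.0, 199.0]), ([0.678, -0.009, -0.002], 0.7, [324.0, 215.0]), ([0.771, 0.183, -0.0], 0.6, [248.0, 180.0])]
tray [([0.52, 0.241, 0.0], 0.76, [224.0, 278.0])]
tray_mouth [([0.534, 0.186, 0.003], 0.73, [246.0, 272.0]), ([0.541, -0.291, -0.003], 0.44, [437.0, 268.0])]
capacitor [([0.438, -0.005, 0.004], 0.49, [323.0, 311.0]), ([0.799, -0.149, -0.008], 0.24, [378.0, 169.0])]
choke [([0.65, -0.199, 0.001], 0.66, [400.0, 225.0])]
relay [([0.544, -0.29, 0.002], 0.59, [437.0, 267.0])]
screwdriver [([0.801, -0.151, -0.003], 0.81, [379.0, 168.0])]
tape [([0.794, 0.069, 0.001], 0.69, [293.0, 171.0])]
flux [([0.535, 0.184, 0.003], 0.7, [247.0, 272.0]), ([0.498, 0.486, 0.003], 0.69, [124.0, 288.0]), ([0.543, -0.291, 0.003], 0.65, [438.0, 267.0])]
pot [([0.478, -0.521, 0.002], 0.74, [531.0, 293.0])]
```

View pics/top0.png

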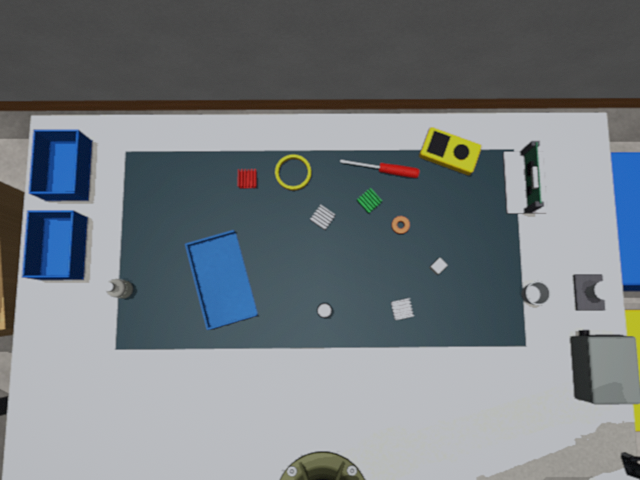

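The picture shows the plain heat sinks at px (322,216) and (402,309). The green look-alike is at (370,200) and the red one at (247,179). The tray's mouth edge runs from (236,232) to (257,316), and the capacitor is at (324,311). Next I'll measure yaws and the tray frame.

```bash
cat > look.py <<'E'
from h import *
def rects(p,name,z):
    out=[]
    for d in trace(p,name):
        m=d['pixels'].astype(np.uint8)
        if m.sum()<20: continue
        cs=cv2.findContours(m,cv2.RETR_EXTERNAL,cv2.CHAIN_APPROX_NONE)[0]
        c=max(cs,key=cv2.contourArea).reshape(-1,2)
        W=np.array([pix2w(p,q,z)[:2] for q in c])*1000
        r=cv2.minAreaRect(W.astype(np.float32))
        col=p['image'][d['pixels']].mean(0).round()
        out.append((np.round(r[0],1).tolist(),np.round(r[1],1).tolist(),round(r[2],1),round(d['conf'],2),col.tolist()))
    return out
E
python3 - <<'E'
from look import *
for cam in ['top','scene']:
    p=read_camera(cam); save(p,cam+'1')
    for n,z in [('sink_a',.02),('tray',.01),('capacitor',.04),('choke',.018),('relay',.03)]:
        for o in rects(p,n,z): print(cam,n,o)
    if cam=='scene':
        for n in ['sink_a','tray','tray_mouth','capacitor','relay','choke']: print(n,[(np.round(d['xyz'],3).tolist(),round(d['conf'],2)) for d in tip_of(p,n)])
    else:
        for n,q in [('mouthfar',(236,232)),('mouthnear',(257,316)),('backfar',(187,243)),('backnear',(208,328))]: print(n,pix2w(p,q,.022).round(3))
        im=p['image'][180:350,170:430,::-1]; cv2.imwrite('pics/crop.png',cv2.resize(im,None,fx=3,fy=3,interpolation=cv2.INTER_CUBIC))
E
```

```text
top sink_a ([709.7, -120.0], [45.9, 48.6], 43.5, 0.68, [43.0, 124.0, 65.0])
top sink_a ([668.3, -4.0], [44.4, 47.5], 55.4, 0.58, [154.0, 156.0, 160.0])
top sink_a ([769.0, 184.9], [49.3, 42.7], 1.0, 0.56, [148.0, 37.0, 35.0])
top sink_a ([516.7, 244.8], [218.9, 127.2], 15.6, 0.48, [52.0, 108.0, 169.0])
top tray ([517.2, 246.9], [220.6, 127.7], 16.0, 0.77, [52.0, 108.0, 169.0])
top capacitor ([438.8, -6.6], [31.0, 33.2], 89.6, 0.54, [161.0, 163.0, 167.0])
top choke ([648.5, -197.4], [40.4, 43.2], 44.4, 0.71, [166.0, 120.0, 82.0])
top relay ([544.7, -285.1], [23.9, 35.2], 43.8, 0.49, [171.0, 173.0, 176.0])
mouthfar [0.632 0.208 0.022]
mouthnear [0.426 0.154 0.022]
backfar [0.605 0.328 0.022]
backnear [0.398 0.271 0.022]
scene sink_a ([719.1, -114.3], [56.0, 48.3], 45.9, 0.79, [51.0, 120.0, 66.0])
scene sink_a ([447.9, -192.8], [60.1, 56.0], 11.3, 0.68, [140.0, 141.0, 141.0])
scene sink_a ([776.1, 187.4], [49.1, 48.7], 1.0, 0.66, [158.0, 45.0, 44.0])
scene sink_a ([675.7, 3.1], [46.5, 44.0], 59.1, 0.65, [201.0, 203.0, 203.0])
scene tray ([514.1, 245.0], [231.8, 124.2], 16.2, 0.95, [61.0
[... 313 characters left out ...]
63.0, 105.0, 75.0])
scene choke ([675.3, 0.6], [49.6, 44.0], 54.0, 0.4, [196.0, 199.0, 198.0])
scene relay ([554.2, -276.3], [46.7, 28.9], 49.5, 0.57, [167.0, 168.0, 164.0])
sink_a [([0.67, -0.006, 0.003], 0.88), ([0.771, 0.185, -0.001], 0.85), ([0.714, -0.123, 0.002], 0.72), ([0.445, -0.198, -0.003], 0.63)]
tray [([0.516, 0.243, 0.001], 0.71)]
tray_mouth [([0.533, 0.182, -0.001], 0.95), ([0.439, -0.01, -0.001], 0.44), ([0.496, 0.485, 0.002], 0.43)]
capacitor [([0.439, -0.007, 0.002], 0.68), ([0.517, 0.242, 0.001], 0.52), ([0.784, 0.069, -0.0], 0.41)]
relay []
choke [([0.517, 0.243, 0.003], 0.64), ([0.544, -0.285, 0.002], 0.59), ([0.673, -0.007, 0.002], 0.49), ([0.647, -0.199, 0.001], 0.46)]
```

View pics/crop.png

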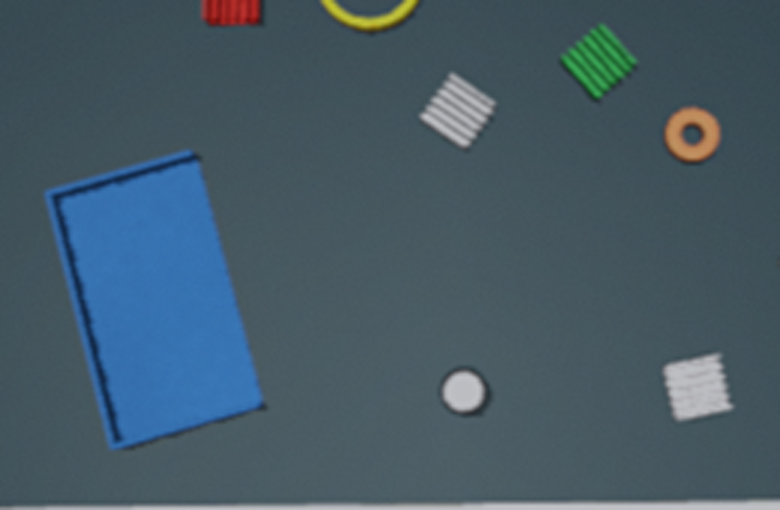

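View pics/scene1.png

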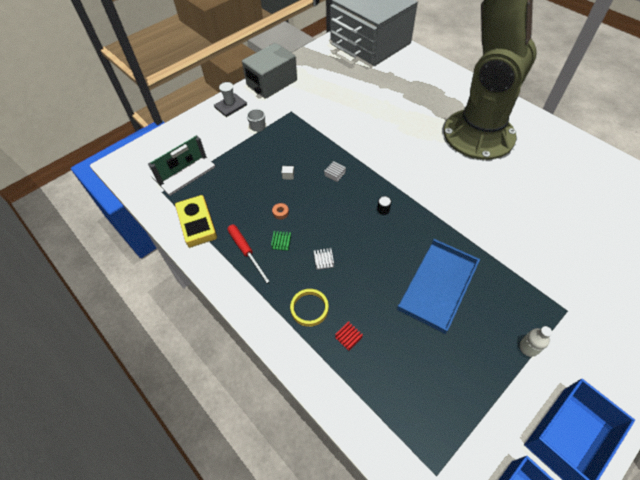

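The crop puts sink 1 at full-image px ~(322,217) with a face normal at about 144°. Sink 2 is at ~(402,309), tilted about 13°, which is nearly the jaw axis. The scene view agrees. The tray is at (0.517,0.245) with yaw of about 15°.

Plan for sink 2: push it +x past the capacitor, then left into the near half of the tray. Plan for sink 1: push it along an arc from 144° to 105° into the far half.

>>> apply_moves(plan=[0.3,-35,-33,0,0,0.3,-70,-66,0,0,0.3,-105,-99,10,0,0.3,-140,-133,25,0,0.3,-175,-166,40,0,0.3,-210,-200,60,0,0.3,-245,-233,80,0,0.3,-280,-266,100,0,0.3,-315,-300,115,0,0.3,-351,-332,130,0], force=40)

```text
t: 2.45
position: [0.3913, -0.2156, 0.104]
tcp_rot: [-3.141, -0.001, -1.324]
force: [1.0, -0.5, -0.4]
grip_width: 0.0252
```

Run:
```python
from look import *
s=bot.read_state(); print(s['t'],np.round(s['position'],4),np.round(s['tcp_rot'],3),s['grip_width'])
p=read_camera('wrist'); save(p,'w0')
print(rects(p,'sink_a',.022)); print([(np.round(d['xyz'],3).tolist(),round(d['conf'],2)) for d in tip_of(p,'sink_a')])
```

```text
2.45 [ 0.3913 -0.2156  0.104 ] [-3.141e+00 -1.000e-03 -1.324e+00] 0.025163401105936838
[([442.9, -196.8], [43.9, 43.8], 11.6, 0.6, [199.0, 199.0, 202.0])]
[([0.441, -0.198, -0.003], 0.64)]
```

View pics/w0.png

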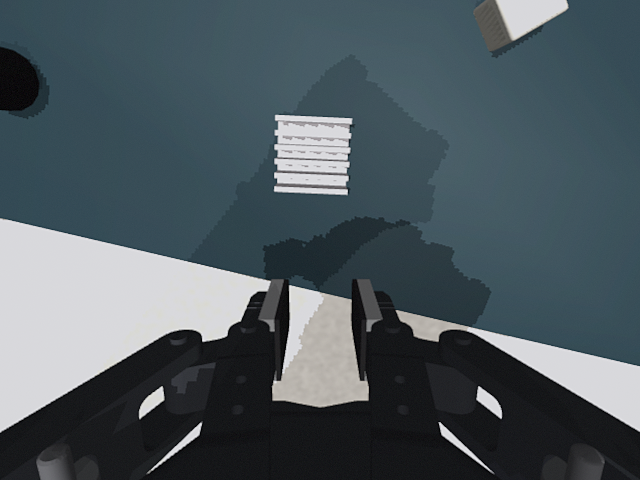

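>>> apply_moves(plan=[0.3,0,0,30,2.5,0.3,0,0,60,2.5,0.3,0,0,85,2.5,0.3,0,0,94,2.5,0.3,0,0,94,2.5,0.3,0,-8,94,2.5,0.3,1,-18,94,2.5,0.3,1,-30,94,2.5,0.3,2,-44,94,2.5,0.3,3,-58,94,2.5])

```text
t: 3.6
position: [0.4493, -0.2056, 0.0107]
tcp_rot: [-3.141, -0.001, -1.367]
force: [-0.7, -0.2, 0.5]
grip_width: 0.0258
```

```bash
cat > st.py <<'E'
from look import *
s=bot.read_state(); print(round(s['t'],2),np.round(s['position'],4),np.degrees(s['tcp_rot'][2]).round(1),np.round(s['force'],1),np.round(s['q'],2))
for cam in ['wrist','top']:
    p=read_camera(cam); save(p,'st_'+cam)
    print(cam,[o[:4] for o in rects(p,'sink_a',.022)]); print([(np.round(d['xyz'],3).tolist(),round(d['conf'],2)) for d in tip_of(p,'sink_a')])
E
python3 st.py; python3 -c "
from h import *
print(bot.read_state()['position'])"
```

```text
3.6 [ 0.4493 -0.2056  0.0107] -78.3 [-0.7 -0.2  0.5] [ 0.81  0.26 -0.47  2.04  0.15  0.87 -1.12]
wrist [([480.6, -193.7], [43.9, 46.0], 87.4, 0.72)]
[([0.479, -0.194, -0.002], 0.7)]
top [([768.2, 183.5], [45.7, 43.9], 89.7, 0.9), ([669.4, -4.2], [44.3, 47.4], 55.5, 0.83), ([709.7, -121.8], [43.0, 45.8], 41.7, 0.56)]
[([0.486, -0.194, 0.005], 0.79), ([0.713, -0.126, -0.001], 0.63), ([0.768, 0.182, 0.0], 0.53)]
[ 0.44698833 -0.20587333  0.00994379]
```

View pics/st_wrist.png

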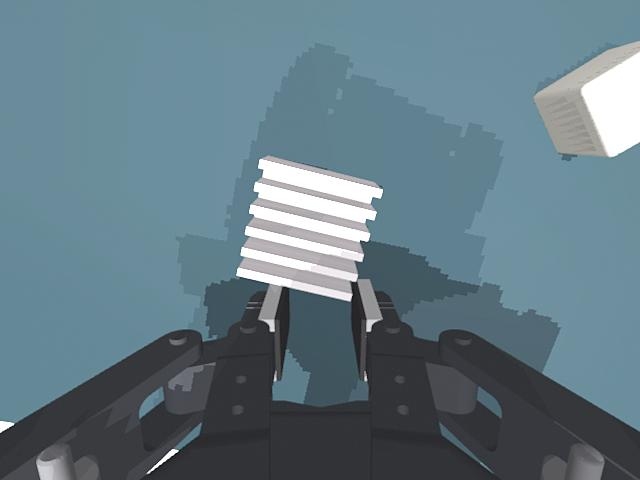

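Sink 2 has rotated about 14° because the pusher sat ~9 mm off to its right. I'll back off, re-centre and push on, which should square it up again.

>>> apply_moves(plan=[0.3,0,6,0,0,0.3,-6,8,0,0,0.3,-9,8,0,0,0.3,-9,2,0,0,0.3,-9,-6,0,0,0.3,-9,-16,0,0,0.3,-9,-27,0,0,0.3,-9,-38,0,0,0.3,-9,-49,0,0,0.3,-9,-60,0,0])

```text
t: 4.9
position: [0.5056, -0.1846, 0.0101]
tcp_rot: [3.142, 0.0, -1.367]
force: [-0.3, -0.2, -0.1]
grip_width: 0.0255
```

```bash
python3 st.py
```

```text
4.9 [ 0.5056 -0.1846  0.0101] -78.3 [-0.3 -0.2 -0.1] [ 0.72  0.35 -0.48  1.94  0.2   0.9  -1.22]
wrist [([538.9, -175.9], [45.3, 44.1], 11.6, 0.74)]
[([0.534, -0.18, 0.0], 0.67)]
top [([767.0, 183.4], [47.2, 45.2], 0.7, 0.8), ([710.7, -121.0], [46.0, 49.9], 39.7, 0.71), ([670.2, -4.4], [47.1, 52.8], 56.4, 0.69), ([544.0, -159.1], [23.4, 39.9], 58.0, 0.6)]
[([0.77, 0.184, -0.001], 0.77), ([0.715, -0.126, 0.001], 0.72), ([0.673, -0.003, -0.001], 0.63), ([0.541, -0.177, 0.002], 0.51)]
```

>>> apply_moves(plan=[0.3,0,-10,0,0,0.3,0,-20,0,0,0.3,0,-8,0,0,0.3,0,2,-15,4,0.3,0,2,-45,12,0.3,14,-12,-45,20,0.3,32,-34,-45,28,0.3,48,-54,-45,36,0.3,48,-54,-45,44,0.3,48,-54,-45,52])

```text
t: 6.2
position: [0.5672, -0.2214, 0.0549]
tcp_rot: [3.141, 0.0, -2.281]
force: [-1.2, -0.1, -0.5]
grip_width: 0.026
```

>>> apply_moves(plan=[0.3,0,0,0,8,0.3,0,0,0,16,0.3,0,0,0,24,0.3,0,0,0,32,0.3,0,0,0,38,0.3,0,0,0,38,0.3,0,0,0,38,0.3,0,0,0,38,0.3,0,0,0,38,0.3,0,0,0,38])

```text
t: 7.2
position: [0.567, -0.2212, 0.0552]
tcp_rot: [3.142, -0.0, -2.938]
force: [-0.5, -0.2, 0.4]
grip_width: 0.0258
```

```bash
python3 st.py
```

```text
7.2 [ 0.567  -0.2212  0.0552] -168.3 [-0.5 -0.2  0.4] [ 0.49  0.38 -0.2   1.74  0.09  1.02 -2.67]
wrist [([559.0, -176.9], [39.5, 53.6], 11.6, 0.93), ([709.4, -131.4], [64.6, 40.3], 41.7, 0.73)]
[([0.561, -0.173, -0.002], 0.83), ([0.716, -0.122, -0.0], 0.76)]
top [([768.1, 184.7], [44.5, 42.6], 1.0, 0.87), ([668.5, -4.7], [44.0, 47.4], 53.4, 0.82), ([710.2, -119.6], [43.1, 46.5], 41.1, 0.81), ([557.0, -169.6], [46.6, 46.2], 12.5, 0.55), ([496.1, 492.1], [68.7, 43.7], 89.6, 0.4)]
[([0.561, -0.173, 0.002], 0.81), ([0.77, 0.185, 0.001], 0.77), ([0.674, -0.008, -0.001], 0.76), ([0.716, -0.126, 0.002], 0.62), ([0.474, -0.518, -0.0], 0.37)]
```

View pics/st_wrist.png

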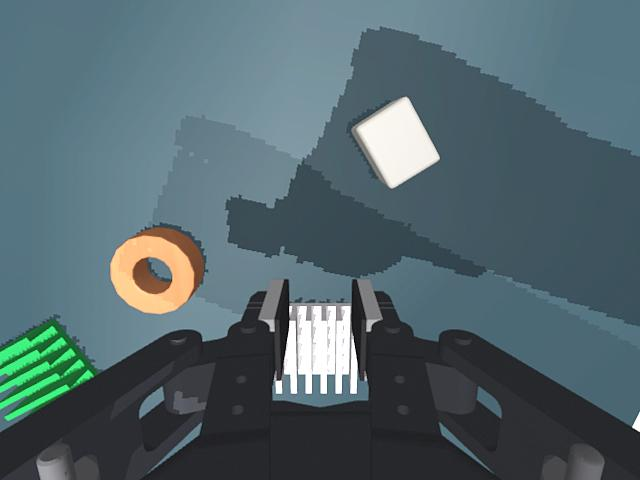

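The wrist view shows the sink square between the fingers, with the relay and choke undisturbed. But q7 is at its limit (-2.67), so I'll use the half-turn-equivalent orientation.

>>> apply_moves(plan=[0.3,0,0,0,-8.5,0.3,0,0,0,-17,0.3,0,0,0,-25.5,0.3,0,0,0,-34,0.3,0,0,0,-42.5,0.3,0,0,0,-51,0.3,0,0,0,-59.5,0.3,0,0,0,-68,0.3,0,0,0,-76.5,0.3,0,0,0,-85])

```text
t: 8.5
position: [0.5671, -0.2211, 0.0553]
tcp_rot: [3.142, -0.0, -1.449]
force: [0.2, 0.4, -0.5]
grip_width: 0.0255
```

>>> apply_moves(plan=[0.3,0,0,0,-8.5,0.3,0,0,0,-17,0.3,0,0,0,-25.5,0.3,0,0,0,-34,0.3,0,0,0,-42.5,0.3,0,0,0,-51,0.3,0,0,0,-59.5,0.3,0,0,0,-68,0.3,0,0,0,-76.5,0.3,0,0,0,-85])

```text
t: 9.5
position: [0.567, -0.2213, 0.0553]
tcp_rot: [3.141, 0.0, 0.035]
force: [-0.0, 0.4, -0.5]
grip_width: 0.0258
```

>>> apply_moves(plan=[0.3,0,0,0,-8,0.3,0,0,15,-10,0.3,0,0,32,-10,0.3,0,0,47,-10,0.3,0,0,47,-10,0.3,0,0,47,-10,0.3,0,0,47,-10,0.3,0,0,47,-10,0.3,0,0,47,-10,0.3,0,0,47,-10])

```text
t: 10.5
position: [0.5673, -0.2212, 0.0087]
tcp_rot: [3.141, -0.0, 0.203]
force: [0.0, -0.4, 0.9]
grip_width: 0.0252
```

```bash
python3 st.py
```

```text
10.5 [ 0.5673 -0.2212  0.0087] 11.6 [ 0.  -0.4  0.9] [ 0.91  0.55 -0.72  1.75  0.42  1.    0.23]
wrist [([559.7, -171.5], [44.3, 43.4], 11.6, 0.56)]
[([0.559, -0.169, -0.002], 0.95)]
top [([709.6, -119.4], [44.5, 48.5], 43.5, 0.92), ([768.2, 184.7], [43.3, 43.9], 89.7, 0.83), ([668.6, -4.4], [42.5, 45.8], 53.4, 0.74), ([557.1, -169.7], [46.8, 47.0], 11.0, 0.62)]
[([0.715, -0.128, 0.0], 0.85), ([0.77, 0.183, 0.002], 0.76), ([0.559, -0.173, 0.002], 0.62), ([0.676, -0.005, 0.001], 0.62)]
```

>>> apply_moves(plan=[0.3,2,-5,0,0,0.3,2,-12,0,0,0.3,2,-20,0,0,0.3,2,-32,0,0,0.3,2,-46,0,0,0.3,2,-60,0,0,0.3,2,-75,0,0,0.3,2,-90,0,0,0.3,2,-105,0,0,0.3,2,-120,0,0])

```text
t: 11.8
position: [0.5445, -0.1018, 0.0083]
tcp_rot: [3.141, -0.0, 0.204]
force: [0.2, 0.8, 0.4]
grip_width: 0.0256
```

```bash
python3 st.py
```

```text
11.8 [ 0.5445 -0.1018  0.0083] 11.7 [0.2 0.8 0.4] [ 0.8   0.46 -0.78  1.89  0.39  0.95  0.04]
wrist [([538.3, -67.8], [44.4, 45.0], 11.6, 0.92), ([673.0, -114.7], [14.1, 30.2], 24.3, 0.9), ([631.6, -15.3], [7.7, 18.3], 24.3, 0.69)]
[([0.535, -0.068, 0.003], 0.8)]
top [([668.7, -3.4], [46.6, 49.6], 55.3, 0.83), ([768.1, 184.7], [44.2, 42.7], 0.8, 0.77), ([535.0, -60.1], [44.7, 35.3], 15.3, 0.76), ([710.4, -121.1], [45.5, 45.0], 43.5, 0.7)]
[([0.674, -0.004, 0.001], 0.69), ([0.718, -0.123, 0.0], 0.57), ([0.773, 0.184, 0.0], 0.53), ([0.538, -0.065, 0.003], 0.5), ([0.794, 0.07, 0.004], 0.44)]
```

>>> apply_moves(plan=[0.3,0,-10,0,0,0.3,0,-24,0,0,0.3,0,-40,0,0,0.3,0,-56,0,0,0.3,0,-72,0,0,0.3,0,-88,0,0,0.3,0,-104,0,0,0.3,0,-120,0,0,0.3,0,-136,0,0,0.3,0,-152,0,0])

```text
t: 13.1
position: [0.5138, 0.0471, 0.0082]
tcp_rot: [3.141, -0.0, 0.204]
force: [0.6, -0.9, 0.5]
grip_width: 0.0255
```

```bash
python3 st.py; python3 -c "
from h import *
p=read_camera('top')
print([(np.round(d['xyz'],3).tolist(),round(d['conf'],2)) for n in ('tray','tray_mouth','capacitor') for d in tip_of(p,n)])"
```

```text
13.1 [0.5138 0.0471 0.0082] 11.7 [ 0.6 -0.9  0.5] [ 0.6   0.4  -0.85  1.98  0.37  0.92 -0.23]
wrist [([507.4, 80.8], [44.5, 46.1], 11.6, 0.8), ([647.9, 30.8], [10.6, 19.3], 68.3, 0.77)]
[([0.505, 0.078, 0.001], 0.9)]
top [([668.2, -3.6], [46.4, 48.8], 55.5, 0.76), ([768.5, 185.9], [43.9, 40.1], 0.8, 0.7)]
[([0.769, 0.184, 0.003], 0.76), ([0.676, -0.007, -0.003], 0.65), ([0.714, -0.125, -0.0], 0.6)]
[([0.518, 0.243, -0.002], 0.63), ([0.533, 0.188, 0.002], 0.92), ([0.5, 0.485, 0.001], 0.34)]
```

View pics/st_wrist.png

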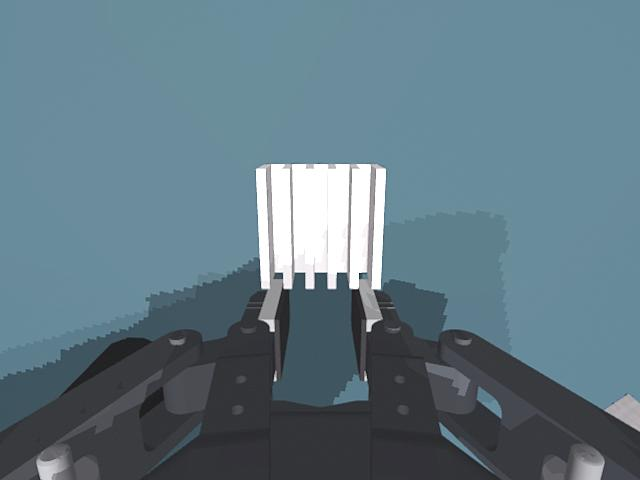

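>>> apply_moves(plan=[0.3,0,-12,0,0,0.3,0,-28,0,0,0.3,0,-44,0,0,0.3,0,-60,0,0,0.3,0,-77,0,0,0.3,0,-94,0,0,0.3,0,-111,0,0,0.3,0,-128,0,0,0.3,0,-145,0,0,0.3,0,-159,0,0])

```text
t: 14.6
position: [0.4814, 0.2031, 0.0083]
tcp_rot: [-3.141, 0.0, 0.204]
force: [0.3, 0.2, 0.8]
grip_width: 0.0257
```

```bash
python3 st.py
```

```text
14.6 [0.4814 0.2031 0.0083] 11.7 [0.3 0.2 0.8] [ 0.32  0.43 -0.88  1.96  0.41  0.94 -0.56]
wrist [([474.8, 236.7], [44.4, 46.2], 11.9, 0.6)]
[([0.474, 0.236, 0.0], 0.97)]
top [([768.2, 184.9], [43.2, 43.9], 89.7, 0.84), ([668.4, -3.2], [46.4, 48.9], 55.1, 0.52)]
[([0.676, -0.005, -0.001], 0.74), ([0.772, 0.185, -0.001], 0.72), ([0.716, -0.124, 0.001], 0.71)]
```

View pics/st_wrist.png

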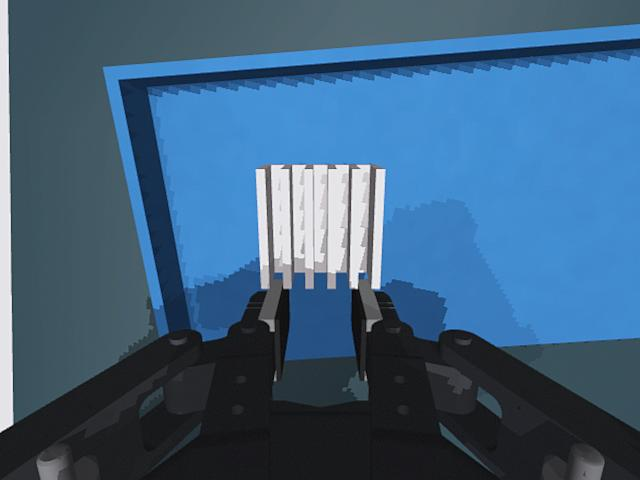

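Sink 2 is fully inside the tray at about (0.475,0.237), mid-depth and clear of the walls. Now sink 1.

>>> apply_moves(plan=[0.3,0,15,0,0,0.3,0,30,0,0,0.3,0,40,-30,-5,0.3,10,60,-70,-10,0.3,33,98,-85,-16,0.3,63,135,-88,-22,0.3,92,172,-88,-28,0.3,122,209,-88,-34,0.3,151,245,-88,-40,0.3,181,282,-88,-43.3])

```text
t: 15.9
position: [0.7172, -0.0415, 0.0956]
tcp_rot: [-3.141, 0.001, 0.96]
force: [1.0, 0.8, 0.2]
grip_width: 0.0258
```

```bash
sleep 0; python3 st.py
```

```text
15.9 [ 0.7172 -0.0415  0.0956] 55.0 [1.  0.8 0.2] [ 0.6   0.72 -0.89  1.39  0.56  1.3   0.64]
wrist [([710.7, -117.8], [46.1, 52.5], 39.8, 0.87), ([672.0, -4.2], [44.3, 44.4], 54.9, 0.78), ([746.7, 149.1], [2.7, 6.9], 67.6, 0.49)]
[([0.67, -0.01, 0.0], 0.86), ([0.715, -0.123, -0.001], 0.78)]
top [([768.0, 183.4], [44.1, 45.2], 0.7, 0.72), ([472.1, 237.2], [43.1, 44.3], 13.6, 0.67), ([668.7, -4.0], [47.4, 47.5], 55.5, 0.59)]
[([0.772, 0.186, 0.003], 0.79), ([0.474, 0.237, 0.002], 0.68), ([0.439, -0.006, 0.004], 0.29)]
```

>>> apply_moves(plan=[0.3,5,0,30,0,0.3,5,0,60,0,0.3,5,0,82,0,0.3,5,0,87,0,0.3,5,0,87,0,0.3,5,-5,87,0,0.3,5,-12,87,0,0.3,5,-20,87,0,0.3,5,-28,87,0,0.3,5,-35,87,0])

```text
t: 17.2
position: [0.6901, -0.0135, 0.0098]
tcp_rot: [3.141, -0.0, 0.959]
force: [1.5, -0.7, 0.5]
grip_width: 0.0253
```

```bash
python3 st.py
cat > arc.py <<'E'
import numpy as np
# sink path as (pos rel. to start in tool frame; forward=-y, left=-x), turn; D = TCP to sink centre
D=34;R=170;step=13;f=0.;l=0.;a=0.;rows=[]
for i in range(10):
    for _ in range(13):
        f+=step/13*np.cos(a); l-= -0*a; l+=step/13*np.sin(a)
        a=max(a-step/13/R,-np.radians(40))
    # a<0: turning right (clockwise)
    F=f-D*np.cos(a)+D; L=l-D*np.sin(a)
    rows.append([0.3,round(-L,1),round(-F,1),0,round(-np.degrees(a),1)])
print(rows)
E
python3 arc.py
```

```text
17.2 [ 0.6901 -0.0135  0.0098] 55.0 [ 1.5 -0.7  0.5] [ 0.58  0.76 -0.86  1.53  0.61  1.14  0.55]
wrist [([706.9, -96.1], [2.9, 25.3], 10.9, 0.83), ([660.4, 3.2], [44.1, 46.3], 55.1, 0.74)]
[([0.715, -0.124, -0.001], 0.81), ([0.659, 0.004, 0.001], 0.71)]
top [([472.5, 237.4], [45.7, 42.6], 15.1, 0.83), ([654.9, 4.8], [44.3, 42.4], 55.6, 0.83), ([768.2, 184.7], [44.5, 42.6], 0.8, 0.83), ([716.2, -128.0], [44.8, 27.0], 43.5, 0.61)]
[([0.768, 0.185, 0.002], 0.75), ([0.718, -0.124, 0.0], 0.71), ([0.474, 0.237, 0.005], 0.53), ([0.79, 0.073, 0.004], 0.3)]
[[0.3, np.float64(-2.1), np.float64(-13.1), 0, np.float64(4.4)], [0.3, np.float64(-3.3), np.float64(-26.3), 0, np.float64(8.8)], [0.3, np.float64(-3.4), np.float64(-39.6), 0, np.float64(13.1)], [0.3, np.float64(-2.5), np.float64(-52.8), 0, np.float64(17.5)], [0.3, np.float64(-0.6), np.float64(-65.9), 0, np.float64(21.9)], [0.3, np.float64(2.3), np.float64(-78.9), 0, np.float64(26.3)], [0.3, np.float64(6.2), np.float64(-91.5), 0, np.float64(30.7)], [0.3, np.float64(11.0), np.float64(-103.9), 0, np.float64(35.1)], [0.3, np.float64(16.8), np.float64(-115.8), 0, np.float64(39.4)], [0.3, np.float64(24.9), np.float64(-126.0), 0, np.float64(40.0)]]
```

>>> apply_moves(plan=[0.3,-2,-13,0,4.4,0.3,-3.3,-26,0,8.8,0.3,-3.4,-39.5,0,13.1,0.3,-2.5,-53,0,17.5,0.3,-0.6,-66,0,21.9,0.3,2.3,-79,0,26.3,0.3,6.2,-91.5,0,30.7,0.3,11,-104,0,35.1,0.3,17,-116,0,39.4,0.3,25,-126,0,40])

```text
t: 18.5
position: [0.6014, 0.0787, 0.0092]
tcp_rot: [3.141, 0.0, 0.258]
force: [1.5, -0.5, -0.0]
grip_width: 0.0255
```

```bash
python3 st.py
```

```text
18.5 [0.6014 0.0787 0.0092] 14.8 [ 1.5 -0.5 -0. ] [ 0.45  0.57 -0.79  1.76  0.47  1.01 -0.25]
wrist [([590.1, 111.2], [44.3, 46.1], 14.8, 0.66)]
[([0.591, 0.108, -0.001], 0.77)]
top [([767.0, 183.4], [47.0, 45.2], 0.7, 0.82), ([543.7, -286.1], [22.3, 35.4], 43.8, 0.7), ([472.6, 237.2], [46.2, 45.6], 11.0, 0.69), ([710.0, -120.4], [50.1, 50.4], 43.7, 0.55)]
[([0.476, 0.236, -0.0], 0.92), ([0.77, 0.183, 0.003], 0.69), ([0.717, -0.125, 0.002], 0.68), ([0.591, 0.114, -0.002], 0.39)]
```

View pics/st_wrist.png

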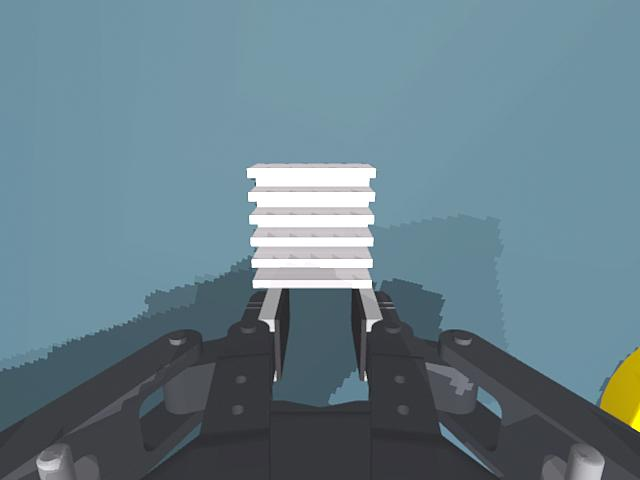

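>>> apply_moves(plan=[0.3,0,-11,0,0,0.3,0,-27,0,0,0.3,0,-43,0,0,0.3,0,-59,0,0,0.3,0,-75,0,0,0.3,0,-91,0,0,0.3,0,-107,0,0,0.3,0,-123,0,0,0.3,0,-138,0,0,0.3,0,-150,0,0])

```text
t: 19.8
position: [0.5625, 0.2254, 0.0092]
tcp_rot: [-3.141, 0.0, 0.262]
force: [0.3, -0.5, 0.6]
grip_width: 0.0254
```

>>> apply_moves(plan=[0.3,0,8,0,0,0.3,0,25,0,0,0.3,0,45,-20,0,0.3,0,65,-60,0,0.3,0,85,-100,0,0.3,0,110,-130,0,0.3,0,140,-150,0,0.3,0,170,-160,0,0.3,0,200,-160,0,0.3,0,200,-160,0])

```text
t: 20.8
position: [0.6161, 0.0202, 0.169]
tcp_rot: [3.137, 0.001, 0.248]
force: [-0.6, -0.4, 0.2]
grip_width: 0.0258
```

```bash
python3 st.py
python3 - <<'E'
from h import *
p=read_camera('scene')
for n in ['sink_a','tray_mouth','capacitor','choke','relay']: print(n,[(np.round(d['xyz'],3).tolist(),round(d['conf'],2)) for d in tip_of(p,n)])
q=cv2.imread('pics/st_top.png'); a=q[130:350,100:460]; b=p['image'][100:380,240:600,::-1]
cv2.imwrite('pics/fin.png',np.vstack([a,b]))
E
```

```text
20.8 [0.6161 0.0202 0.169 ] 14.2 [-0.6 -0.4  0.2] [ 0.6   0.41 -0.85  1.6   0.32  1.28 -0.06]
wrist [([767.8, 183.1], [54.6, 49.7], 0.2, 0.78), ([689.0, -117.8], [10.5, 34.7], 36.2, 0.73)]
[([0.771, 0.186, 0.002], 0.61)]
top [([710.0, -119.5], [46.7, 49.5], 40.1, 0.87), ([769.4, 184.7], [47.0, 42.7], 0.8, 0.8), ([546.8, 257.9], [43.6, 45.8], 15.8, 0.76), ([471.9, 237.8], [44.3, 43.0], 13.6, 0.72)]
[([0.475, 0.237, 0.004], 0.75), ([0.772, 0.184, -0.001], 0.72), ([0.552, 0.254, -0.001], 0.66), ([0.717, -0.126, 0.003], 0.6)]
sink_a [([0.477, 0.238, -0.002], 0.89), ([0.55, 0.26, -0.001], 0.8), ([0.714, -0.119, 0.001], 0.69), ([0.768, 0.186, 0.001], 0.68), ([0.476, -0.521, -0.0], 0.3)]
tray_mouth [([0.532, 0.181, 0.001], 0.83)]
capacitor [([0.442, -0.009, -0.002], 0.67)]
choke [([0.652, -0.201, 0.001], 0.49)]
relay [([0.544, -0.287, 0.003], 0.45)]
```

View pics/fin.png

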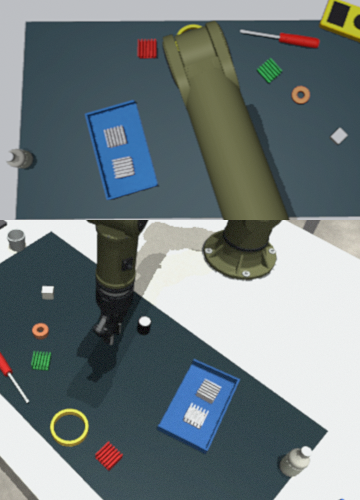

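Both plain heat sinks lie flat inside the tray, the bystanders are where they started, and the arm is clear. Handing in.

```bash
python3 -c "
from h import *
print(bot.job_done())"
```

```text
the job is handed in; nothing more can be done
None
```

Both plain heat sinks are in the tray. I pushed them flat with the partly open fingertips, and the job was handed in at about 21 s.

- **First sink:** I pushed it out past the capacitor, then left into the near half of the tray.
- **Second sink:** I pushed it along an arc into the far half.

**Last checks:**
- The final top and scene pictures put the sinks at about (0.475, 0.237) and (0.55, 0.257). In the tray frame that is x ≈ -43 and +36 mm, with both near mid-depth.
- Both sinks were clear of the walls and the mouth line.
- The capacitor, choke and relay measured within about 4 mm of where they started. The screwdriver, tape, flux and pot were not measured again, but the arm never went near them at bench height.
- The arm was clear at z ≈ 0.17 m, and the forces I read stayed around 1–2 N.

**Problems on the way:**
- My first push was about 9 mm off-centre and turned the first sink by about 14°. I re-centred and it squared up again.
- One gripper turn brought the last joint close to its limit, so I used the opposite orientation instead.

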